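# Close up the specimen store

## Task

Close up the specimen store against dust: with the fingertips, gently push both open drawers of the low cream cabinet fully home, and push the blue lid of the grey mount case down until it is fully shut, in any order. Only push: do not slam them or open them further, and do not lift anything. The specimen mounts must ride in standing in their drawers, and the other things on the bench stay where they are.

Things in the scene. Friction and masses are not known exactly. Their poses are not given: they have to be found in the camera images.
- cabinet: Low cream specimen cabinet fixed to the bench, 180 deep x 280 wide x 85 mm high. Origin: underside, at the centre of its front face; x points from the front face into the cabinet (the way the drawers shut), y to its left as seen from the robot, z up. Its top is clear. Two drawers lie side by side, their centre lines 69 mm either side of the cabinet's own centre line (y = +0.069 left, -0.069 right).
- drawer_left (a joint): How far the drawer on the cabinet's +y side stands out, m: 0 = fully home, stop at 0.13. It starts 0.045 to 0.09 out, runs freely and stays where it is left (about 2 N to push slowly).
- drawer_right (a joint): The same for the drawer on the cabinet's -y side.
- drawer_left_front (a point): Centre of the outer face of the left drawer's blue front panel, 42 mm above the bench; axes as the cabinet's. The panel is 134 wide, 76 high, 12 mm thick, its upper edge 80 mm above the bench, and overlaps the cabinet's face (drawer home: this point is 12 mm in front of the cabinet's face). A 50 mm wide, 6 mm thick aluminium lip stands 10 mm out of the panel, centred 28 mm above this point. Behind the panel is an open tray, 40 mm walls, 150 mm long.
- drawer_right_front (a point): The same for the right drawer.
- case: Open-topped grey mount case fixed to the bench, 160 (x) x 200 (y) x 70 mm high, filled with black foam and specimen mounts up to 15 mm below its rim. Origin: centre of the underside; x points away from its front towards the hinge side, z up. The lid's hinge runs along y on the far (+x) rim.
- lid (a joint): Opening angle of the blue lid, rad: 0 = shut and flat, 1.57 = upright; it starts at 0.6 to 1.05. A stiff hinge holds it at any angle (1 to 2 N at the free edge moves it); push it all the way down.
- lid_hinge (a point): Hinge end of the lid, on its upper (outer) surface, 8 mm along the lid's z from the hinge axis (axis 70.5 mm above the bench), middle of its width; axes turn with the lid: x runs along the lid from the free edge to the hinge, z is the lid's outward normal (up when shut). With the lid shut this point is 78.5 mm above the bench.
- lid_edge (a point): Middle of the lid's free edge on its upper surface, 160 mm from lid_hinge towards the lid's -x. The lid is 200 wide and 8 mm thick; a small white tab, 60 mm wide, sticks out 12 mm further.
- dish: Loose shallow glass dish, 70 mm across, 15 mm high, origin at its underside. Leave it.
- ethanol: Loose white bottle with red cap, 60 mm across, 150 mm high, origin at its underside. Leave it.
- mouse: Loose black computer mouse, 100 x 60 x 30 mm, on a black pad, origin at its underside. Leave it.
- loupe: Loose aluminium eye loupe, 40 mm across, 38 mm high, standing; origin at its underside. Leave it.
- mount_a: Loose brown specimen mount, a disc 30 mm across and 18 mm high standing in the left drawer's tray; origin at its underside, 14 mm above the bench. It rides in with the drawer.
- mount_b: Loose green specimen mount, a disc 30 mm across and 18 mm high standing in the left drawer's tray; origin at its underside, 14 mm above the bench. It rides in with the drawer.
- mount_c: Loose red specimen mount, a disc 30 mm across and 18 mm high standing in the right drawer's tray; origin at its underside, 14 mm above the bench. It rides in with the drawer.
- mount_d: Loose brown specimen mount, a disc 30 mm across and 18 mm high standing in the right drawer's tray; origin at its underside, 14 mm above the bench. It rides in with the drawer.

How it is judged:
At the end, for the whole second after the job is handed in: Both drawers within 4 mm of fully home, the lid within 0.04 rad of flat shut, every mount upright in its drawer inside the cabinet, and the dish, bottle, mouse and loupe within 30 mm of where they stood and upright (value of joint each of drawer_left, drawer_right below 0.004 m and value of joint lid below 0.04 rad and angle between each of mount_a, mount_b, mount_c, mount_d, dish, ethanol, mouse, loupe's own z axis and vertical below 0.3 rad and x of each of mount_a, mount_b, mount_c, mount_d in the frame of cabinet above 0 m and height (world z) of each of mount_a, mount_b, mount_c, mount_d below 0.03 m and distance of each of dish, ethanol, mouse, loupe from where it was at the start of the episode below 0.03 m); the robot touches nothing.
It fails at once if a drawer is slammed (faster than 0.5 m/s) (velocity of joint any of drawer_left, drawer_right below -0.5 m/s).
It fails at once if the lid is slammed (faster than 3.5 rad/s) (velocity of joint lid below -3.5 rad/s).
It fails at once if a drawer is pulled further out (beyond 105 mm) or the lid opened further (beyond 1.25 rad) (value of joint any of drawer_left, drawer_right above 0.105 m or value of joint lid above 1.25 rad).
It fails at once if a specimen mount is lifted (its underside above 30 mm) or tipped (0.6 rad) (height (world z) of any of mount_a, mount_b, mount_c, mount_d above 0.03 m or angle between any of mount_a, mount_b, mount_c, mount_d's own z axis and vertical above 0.6 rad).
It fails at once if a bystander is lifted (30 mm), moved by more than 30 mm or tipped (0.5 rad) (height (world z) of any of dish, ethanol, mouse, loupe above 0.033 m or distance of any of dish, ethanol, mouse, loupe from where it was at the start of the episode above 0.03 m or angle between any of dish, ethanol, mouse, loupe's own z axis and vertical above 0.5 rad).
It also fails if it takes over 64 s, if anything falls off the work surface, if the arm or the gripper's body presses on something with over 40 N, if the wrist force passes 120 N, or if a joint passes its speed limit or range.

## Robot

A 6-joint arm with a two-finger parallel gripper is mounted at the origin on the work surface. World frame = base frame: x ahead of the robot, y to its left, z up, the work surface at z = 0. Lengths are in m, angles in rad, forces in N, time in s.
With the tool pointing down it reaches from about 0.225 to 0.875 m from the base axis. Payload 3.4 kg.
Tool frame: the origin (TCP) lies on the centre line of the jaws, within the pads' length; the fingertips stand 19 mm ahead of it and the grasp point (between the pads) is the TCP; z points along the fingers, y is the line along which they close (so a half turn about z gives the same grasp; the last joint's range is limited). The gripper opens to 85 mm and grips with 20 to 120 N. Pads are 22 mm wide; open, the fingers measure 114 mm over their backs; the gripper's body (76 mm by 85 mm) begins 54 mm behind the grasp point. The pads swing forward as they close: fully open they stand 13 mm farther back than shut.
Start: joints at [1.223, 0.276, 1.505, -0, 1.361, -0.121], TCP at [0.129, 0.56, 0.25] pointing down, gripper open.
Joint ranges: [-2.89, 2.89], [-0.75, 2.08], [0.22, 2.7], [-1.18, 4.32], [0.11, 2.71], [-2.7, 2.7]. Speed limits (rad/s): [2.57, 2.57, 3.14, 3.14, 3.14, 3.14].

## Interface

Orientations are given as [roll, pitch, yaw] about the fixed x, y, z axes, in that order (R = Rz(yaw) Ry(pitch) Rx(roll)).
In Python, from rig import ctrl gives the robot as it stands.
- The arm moves only by the tool servo_tool, never from a script. Its argument "motion" is a list that holds one entry, the list of rows, each a list of 5 numbers: the finger opening in m, from 0 to 0.0854, then the shift along the tool's x, y, z in m, then the turn about the tool's z in degrees. In form: [[[gripper, x, y, z, spin], ...]]. A call has 1 to 8 rows; each row is the pose to reach, as a shift and turn from the pose commanded when the call began, along the tool's axes at that moment; what a row does not reach only later rows make up. A row lasts 1/8 s, in which the tool goes at most 62.5 mm and 10.7 degrees, less where a joint would pass 70% of its speed; a pose out of reach is approached as far as the arm can. A call with a gripper value outside its range is refused whole. The fingers move at their own pace and stop on an object; "squeeze" is the grip in N (left out, the last holds). Time passes only in rows, so rows that repeat a pose let the fingers close. It gives the time, the measured TCP pose, the force, the opening and the grip force at its end, in the units of the state.
- ctrl.observe(): the state, without advancing time (a new reading comes with each control period).
- ctrl.get_image(name): name is "scene" or "top" or "wrist"; returns a dict with "image" (400x640x3 uint8, red, green, blue), "fx", "fy", "cx", "cy" (pixels), "k1" (the pictures are not rectified: a ray, as slopes to the right and down, at radius r is drawn at 1 + k1 r^2 times it, then the intrinsics apply), "extrinsics" (4x4, takes a point from camera to world coordinates). Camera axes: x right, y up, looking along -z (the intrinsics and any distortion apply to the point x, -y, -z); pixel columns grow to the right and rows downward; lengths in m; the calibration is good to about 2 mm. A picture is of the moment at which its call begins. There is no depth.
- ctrl.sign_off(): hands the job in; it is judged then, once.
The state is a dict: "time_s": time; "joints": joint angles; "joint_velocities": joint speeds; "joint_torque": joint torques, N m; "eef_pos": TCP position; "tcp_rot": TCP orientation; "force": force on the tool from outside, world axes, zero at the start; "torque": the same for the moment, N m; "width": finger opening in m; "finger_force": force on a finger pad.
Only numpy, scipy, OpenCV 4.12 (cv2) and the standard library are available. Lean on these libraries where they do the work, as an engineer would, in place of code of your own. Each camera call takes 0.05 s, during which the arm holds its last target. There are 200 camera calls.

## Working session

There is one attempt and no reset: what is moved stays moved. The work goes in short steps, Python scripts to look and compute and a tool call to move; the robot and the scene stay as the last step left them, time stands still between calls to the robot, and variables do not carry over. Pictures are saved under pics/ and viewed, at most 10 in all, crops included, and the job is handed in when it is done.

Besides the shell and the picture viewer there is one more tool, called as name(argument=value, ...), one argument or row to a line, values as JSON. servo_tool: Moves the arm, as the interface text tells. Its arguments: {"type":"object","properties":{"motion":{"type":"array","items":{"type":"array","items":{"type":"array","items":{"type":"number"}}}},"squeeze":{"type":"number"}},"required":["motion"]}

```bash
mkdir -p pics; cat > h.py <<'E'
import numpy as np,cv2,pickle
from rig import ctrl
def cap(n,tag):
    d=ctrl.get_image(n); cv2.imwrite(f'pics/{tag}.png',d['image'][:,:,::-1]); pickle.dump(d,open(f'pics/{tag}.pkl','wb')); return d
def load(t): return pickle.load(open(f'pics/{t}.pkl','rb'))
def px2w(d,u,v,z):
    x=(u-d['cx'])/d['fx'];y=(v-d['cy'])/d['fy'];a,b=x,y
    for _ in range(20):
        s=1+d['k1']*(a*a+b*b);a,b=x/s,y/s
    E=np.array(d['extrinsics']);r=E[:3,:3]@np.array([a,-b,-1]);o=E[:3,3]
    return o+r*(z-o[2])/r[2]
def w2px(d,p):
    E=np.array(d['extrinsics']);c=E[:3,:3].T@(np.array(p)-E[:3,3]);a,b=c[0]/-c[2],-c[1]/-c[2]
    s=1+d['k1']*(a*a+b*b);return d['cx']+d['fx']*a*s,d['cy']+d['fy']*b*s
E
python3 - <<'E'
from h import *
for n in('top','scene'):
    d=cap(n,n+'0');print(n,d['fx'],d['k1'],np.round(d['extrinsics'],3).tolist())
s=ctrl.observe();print(s)
E
```

```text
top 512.5795198683202 0.04122572259597667 [[0.007, 0.981, -0.193, 0.214], [-1.0, 0.005, -0.011, -0.018], [-0.009, 0.193, 0.981, 1.801], [0.0, 0.0, 0.0, 1.0]]
scene 464.2749637371877 0.013034932186982769 [[0.863, -0.39, 0.322, 1.044], [0.505, 0.65, -0.568, -0.927], [0.012, 0.653, 0.757, 1.298], [0.0, 0.0, 0.0, 1.0]]
{'time_s': 0.1, 'joints': array([ 1.22296225e+00,  2.76496847e-01,  1.50600505e+00, -2.90461941e-05,
        1.36069544e+00, -1.21023015e-01]), 'joint_velocities': array([ 0.0024696 , -0.00127025, -0.00236729,  0.00062317,  0.00119121,
        0.00103501]), 'joint_torque': array([ 2.19574955e-03, -4.17702091e+01, -2.46405262e+01, -2.64412811e-04,
        5.82000503e-03, -6.49412556e-06]), 'eef_pos': array([0.12917707, 0.55984835, 0.24954668]), 'tcp_rot': array([-3.13999627e+00, -1.65540503e-04,  2.91478754e+00]), 'force': array([ 0.34415941, -0.47982151, -0.94310229]), 'torque': array([ 0.02066826,  0.01838761, -0.03197937]), 'finger_force': 0.0, 'width': 0.08562909246794351}
```

View pics/top0.png

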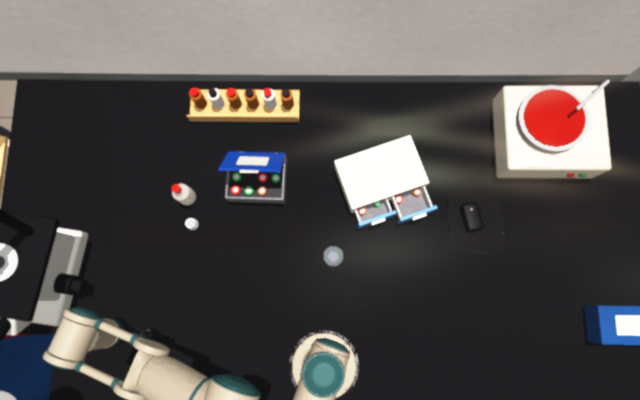

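View pics/scene0.png

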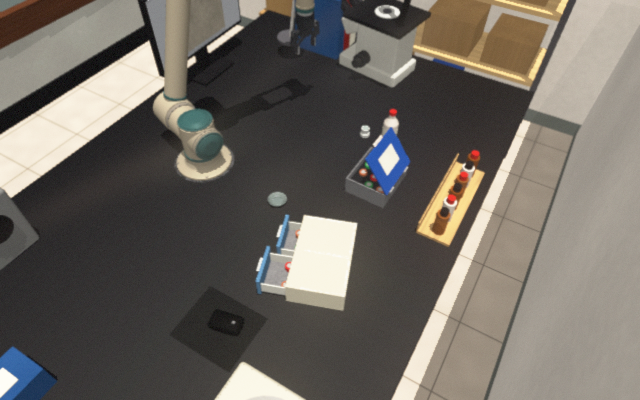

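The top view shows the cabinet top at (335-429, 138-209), both drawers out towards the robot, the case at (225-285, 152-203) with its lid edge at about y 152-170, the dish at (333,256), the bottle at (183,193), the loupe at (191,224) and the mouse at (472,216). I'll enlarge the parts that matter.

```bash
python3 - <<'E'
import cv2,numpy as np
t=cv2.imread('pics/top0.png');s=cv2.imread('pics/scene0.png')
def c(i,x,y,w,h,k):return cv2.resize(i[y:y+h,x:x+w],None,fx=k,fy=k,interpolation=cv2.INTER_CUBIC)
a=c(t,325,130,120,100,5);b=c(t,165,135,130,100,5)
cv2.imwrite('pics/c1.png',a)
cv2.imwrite('pics/c2.png',b)
cv2.imwrite('pics/c3.png',c(s,250,100,170,210,3-0.2))
E
```

```text
(no output)
```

View pics/c1.png

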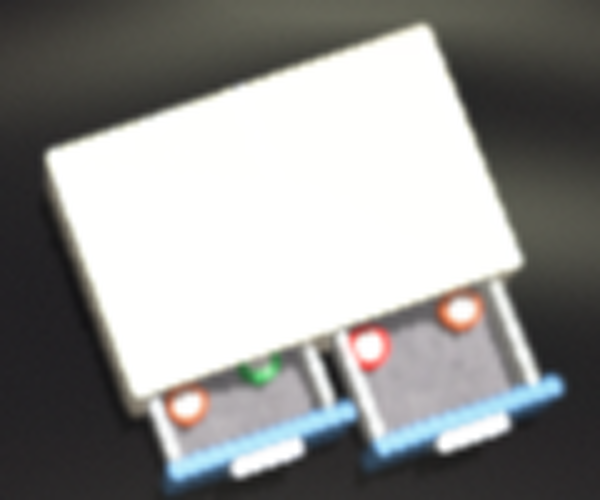

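View pics/c2.png

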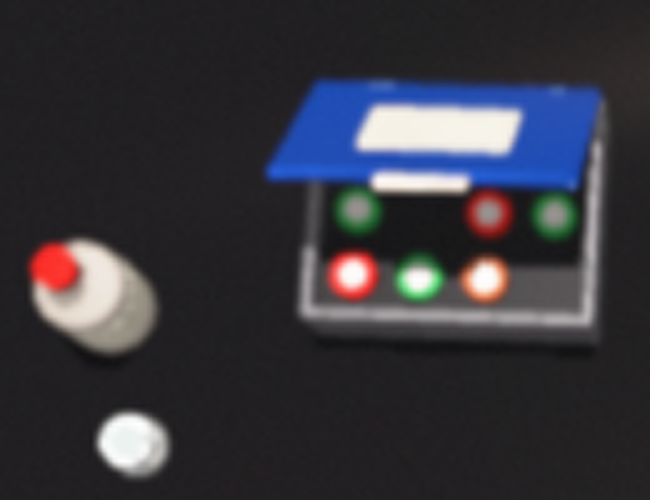

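View pics/c3.png

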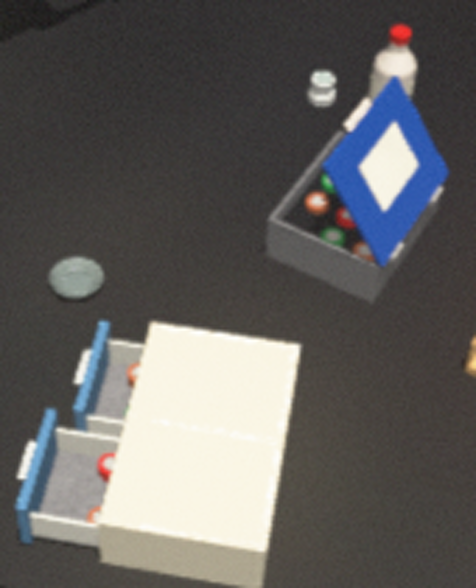

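```bash
python3 - <<'E'
from h import *
d=load('top0')
def P(o,u,v,z): return px2w(d,o[0]+(u+.5)/5-.5,o[1]+(v+.5)/5-.5,z)
A=(325,130);B=(165,135)
C=[P(A,*q,.085) for q in[(47,152),(428,25),(522,265),(133,400)]]
for c in C:print('cab',c.round(4))
print('sizes',[np.linalg.norm(C[i]-C[(i+1)%4]).round(4) for i in range(4)])
w=(C[0]-C[1])[:2]+(C[3]-C[2])[:2];dd=(C[0]-C[3])[:2]+(C[1]-C[2])[:2]
print('yaw',np.arctan2(-w[0],w[1]),np.arctan2(dd[1],dd[0]))
yaw=np.arctan2(-w[0],w[1]);ex=np.array([np.cos(yaw),np.sin(yaw)]);ey=np.array([-ex[1],ex[0]])
ctr=sum(C)[:2]/4;o=ctr-.09*ex;print('origin',o)
for n,q,z in[('lipL',(267,462),.073),('lipR',(475,437),.073),('LL',(170,470),.08),('LR',(355,410),.08),('RL',(377,450),.08),('RR',(563,387),.08)]:
    p=P(A,*q,z)[:2];print(n,p.round(4),'cab',((p-o)@ex).round(4),((p-o)@ey).round(4))
R=[P(B,*q,.07) for q in[(303,316),(590,324),(603,100)]]
for r in R:print('case',r.round(4))
print(np.linalg.norm(R[0]-R[1]),np.linalg.norm(R[2]-R[1]))
v=(R[0]-R[1])[:2];cy=np.arctan2(-v[0],v[1]);print('caseyaw',cy)
ex=np.array([np.cos(cy),np.sin(cy)]);ey=np.array([-ex[1],ex[0]])
m=(R[0]+R[1])[:2]/2;cc=m+.08*ex;print('case ctr',cc)
for a in np.arange(.5,1.15,.05):
    # lid edge top surface
    h=m+.16*ex
    x=-.16*np.cos(a)-.008*-np.sin(a)*-1; 
    p=h+ex*(-.16*np.cos(a)+.008*np.sin(a)); z=.0705+.16*np.sin(a)+.008*np.cos(a)
    q=[w2px(d,[*(p+s*.1*ey),z]) for s in(1,-1)]
    print(a.round(2),z.round(3),[((u-B[0]+.5)*5-.5,(v2-B[1]+.5)*5-.5) for u,v2 in q])
for n,q,z in[('dish',(333-0,256),.0),('loupe',(191,224),.02),('cap',(165+54/5,135+267/5),.15),('mouse',(472,216),.02)]:
    print(n,px2w(d,*q,z).round(3))
E
```

```text
cab [ 0.6902 -0.0317  0.085 ]
cab [ 0.7829 -0.297   0.085 ]
cab [ 0.6115 -0.3569  0.085 ]
cab [ 0.5162 -0.0907  0.085 ]
sizes [np.float64(0.281), np.float64(0.1815), np.float64(0.2827), np.float64(0.1838)]
yaw 0.3398321163034829 0.3316532238553807
origin [ 0.56533988 -0.22409528]
lipL [ 0.476  -0.1822] cab -0.0703 0.0693
lipR [ 0.4941 -0.3236] cab -0.1004 -0.0701
LL [ 0.4691 -0.1158] cab -0.0547 0.1341
LR [ 0.511  -0.2417] cab -0.0571 0.0015
RL [ 0.4836 -0.256 ] cab -0.0877 -0.0029
RR [ 0.5277 -0.3829] cab -0.0884 -0.1372
case [0.5578 0.3425 0.07  ]
case [0.5532 0.1446 0.07  ]
case [0.7132 0.1391 0.07  ]
0.1978970989789554 0.16003719458203886
caseyaw -0.023132294704878216
case ctr [0.6354783  0.24171758]
0.5 0.154 [(np.float64(278.2616738362968), np.float64(256.0546957420827)), (np.float64(581.7807985455438), np.float64(264.49266444262446))]
0.55 0.161 [(np.float64(276.57732465040607), np.float64(247.3379423875188)), (np.float64(581.1399006357494), np.float64(255.80200975992227))]
0.6 0.167 [(np.float64(274.9886327351279), np.float64(238.14649629535592)), (np.float64(580.550083088111
[... 851 characters left out ...]
.float64(183.07224448366736))]
0.95 0.205 [(np.float64(266.98616938466853), np.float64(162.71325501006186)), (np.float64(578.020272533374), np.float64(171.330310651236))]
1.0 0.209 [(np.float64(266.34099541952975), np.float64(150.72219848479773)), (np.float64(577.905808149698), np.float64(159.3502647588657))]
1.05 0.213 [(np.float64(265.83040074159936), np.float64(138.53198176257376)), (np.float64(577.8561171093684), np.float64(147.1690439200587))]
1.1 0.217 [(np.float64(265.45657757022053), np.float64(126.18070021351014)), (np.float64(577.8716287558343), np.float64(134.8246956204609))]
dish [ 0.366 -0.03   0.   ]
loupe [0.473 0.468 0.02 ]
cap [0.573 0.49  0.15 ]
mouse [ 0.507 -0.515  0.02 ]
```

The numbers agree with the given sizes. The cabinet origin is about (0.565, -0.224) with yaw 0.335. The left drawer is about 47 mm out and the right about 78 mm. The lid is at about 0.88 rad, with its edge near x 0.617, z 0.20. I'll do the lid first.

servo_tool(
  motion=[
    [[0,-0.05,-0.017,-0.01,10],[0,-0.1,-0.034,-0.02,20],[0,-0.15,-0.051,-0.02,30],[0,-0.2,-0.068,-0.02,40],[0,-0.25,-0.085,-0.02,50],[0,-0.3,-0.102,-0.02,60],[0,-0.35,-0.119,-0.02,70],[0,-0.4,-0.136,-0.02,80]],
  ],
  squeeze=20,
)

```text
time_s: 1.1
eef_pos: [0.4896, 0.3367, 0.2699]
tcp_rot: [-3.141, 0.0, 1.513]
force: [0.4, 0.2, -0.1]
width: -0.0002
finger_force: 0.0
```

```bash
cat >> h.py <<'E'
def to(p,yaw):
    """tool-frame shift and spin to world TCP p, yaw"""
    from scipy.spatial.transform import Rotation as R
    s=ctrl.observe();r=s['tcp_rot'];M=R.from_euler('xyz',r).as_matrix()
    dy=np.degrees((r[2]-yaw+np.pi)%(2*np.pi)-np.pi)
    print('pos',s['eef_pos'].round(4),'rot',r.round(3),'F',s['force'].round(1),'t',s['time_s'],'w',s['width'],'j',s['joints'].round(2));print('shift',(M.T@(np.array(p)-s['eef_pos'])).round(4),'spin',dy.round(1))
E
python3 -c "
from h import *
to([.645,.24,.25],.335)"
```

```text
pos [0.4896 0.3367 0.2699] rot [-3.141  0.     1.513] F [ 0.4  0.2 -0.1] t 1.1 w -0.00023856515801812416 j [0.49 0.3  1.43 0.   1.42 0.54]
shift [-0.0875  0.1607  0.0198] spin 67.5
```

servo_tool(
  motion=[
    [[0,-0.013,0.023,0,10],[0,-0.026,0.046,0,20],[0,-0.039,0.069,0,30],[0,-0.052,0.092,0,40],[0,-0.065,0.115,0,50],[0,-0.078,0.14,0,60],[0,-0.0875,0.161,0,67.5],[0,-0.0875,0.161,0.02,67.5]],
  ],
)

```text
time_s: 2.1
eef_pos: [0.6471, 0.2411, 0.2507]
tcp_rot: [3.141, -0.003, 0.338]
force: [0.4, -0.8, -0.1]
width: 0.0005
finger_force: 0.0
```

```bash
python3 -c "
from h import *
to([.585,.24,.0975],.335)
s=cap('scene','s1')['image']
cv2.imwrite('pics/s1c.png',cv2.resize(s[60:230,280:450],None,fx=3,fy=3)[:,:,::-1])"
```

```text
pos [0.6471 0.2411 0.2507] rot [ 3.141e+00 -3.000e-03  3.380e-01] F [ 0.4 -0.8 -0.1] t 2.1 w 0.0004504500773395095 j [ 0.26  0.45  1.23 -0.    1.45  1.49]
shift [-0.0594 -0.0197  0.153 ] spin 0.2
```

View pics/s1c.png

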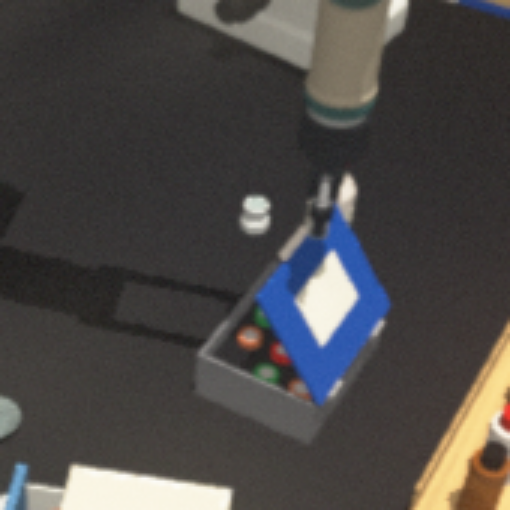

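The fingertips (320,230) are above the lid's outer surface, near the middle of its free edge. Pushing down, first straight and then drifting towards the free edge.

servo_tool(
  motion=[
    [[0,0,0,0.012,0],[0,0,0,0.024,0],[0,0,0,0.036,0],[0,0,0,0.046,0],[0,0,0,0.054,0],[0,0,0,0.062,0],[0,-0.003,-0.001,0.07,0],[0,-0.006,-0.002,0.078,0]],
  ],
)

```text
time_s: 3.15
eef_pos: [0.6381, 0.2419, 0.1719]
tcp_rot: [-3.141, -0.0, 0.34]
force: [-0.2, 0.5, 1.5]
width: 0.0001
finger_force: 0.5
```

servo_tool(
  motion=[
    [[0,-0.006,-0.002,0.008,0],[0,-0.012,-0.004,0.016,0],[0,-0.018,-0.006,0.024,0],[0,-0.024,-0.008,0.032,0],[0,-0.03,-0.01,0.04,0],[0,-0.036,-0.012,0.048,0],[0,-0.042,-0.014,0.056,0],[0,-0.048,-0.016,0.064,0]],
  ],
)

```text
time_s: 4.15
eef_pos: [0.5873, 0.241, 0.1078]
tcp_rot: [-3.141, 0.0, 0.34]
force: [1.2, 0.5, 1.3]
width: -0.0001
finger_force: 0.3
```

servo_tool(
  motion=[
    [[0,0,0,0.004,0],[0,0,0,0.007,0],[0,0,0,0.01,0],[0,0,0,0.011,0],[0,0,0,0.012,0],[0,0,0,0.013,0]],
  ],
)

```text
time_s: 4.9
eef_pos: [0.588, 0.241, 0.0974]
tcp_rot: [3.142, -0.001, 0.34]
force: [-4.1, -0.5, 14.2]
width: -0.0003
finger_force: 7.1
```

The lid stopped at a fingertip height of 78.4 mm (78.5 expected) with 14 N, so it is shut. I'll lift and cross to the left drawer.

servo_tool(
  motion=[
    [[0,0,0,-0.02,0],[0,0,0,-0.05,0],[0,0,0,-0.08,0],[0,0,0,-0.08,0]],
  ],
)

```text
time_s: 5.4
eef_pos: [0.5897, 0.2415, 0.1781]
tcp_rot: [3.141, -0.006, 0.34]
force: [1.2, -1.0, -0.7]
width: -0.0001
finger_force: 0.0
```

```bash
python3 -c "
from h import *
to([.430,-.198,.18],.335)"
```

```text
pos [0.5897 0.2415 0.1781] rot [ 3.141 -0.006  0.34 ] F [ 1.2 -1.  -0.7] t 5.4 w -5.885518517182741e-05 j [0.28 0.41 1.48 0.   1.24 1.51]
shift [-0.2972  0.3609 -0.0037] spin 0.3
```

servo_tool(
  motion=[
    [[0,-0.037,0.045,0,0],[0,-0.074,0.09,0,0],[0,-0.111,0.135,0,0],[0,-0.148,0.18,0,0],[0,-0.185,0.225,0,0],[0,-0.222,0.27,0,0],[0,-0.26,0.315,0,0],[0,-0.297,0.361,0,0]],
  ],
)

```text
time_s: 6.4
eef_pos: [0.427, -0.1998, 0.1743]
tcp_rot: [-3.141, 0.0, 0.34]
force: [1.0, -0.7, -0.1]
width: 0.0002
finger_force: 0.0
```

servo_tool(
  motion=[
    [[0,0,0,0.03,0],[0,0,0,0.06,0],[0,0,0,0.09,0],[0,0,0,0.115,0],[0,0,0,0.115,0]],
  ],
)

```text
time_s: 7.02
eef_pos: [0.4264, -0.1973, 0.058]
tcp_rot: [-3.137, 0.004, 0.34]
force: [0.3, -0.7, -0.2]
width: -0.0
finger_force: 0.0
```

```bash
python3 -c "
from h import *
to([.5653+.069*-.329-.034*.944,-.2241+.069*.944-.034*.329,.062],.335)
cap('scene','s2');cap('top','t2')
a=load('s2')['image'];b=load('t2')['image']
im=np.hstack([cv2.resize(a[160:330,230:370],(400,486)),cv2.resize(b[130:260,170:300][:, :],(1,486))[:, :0],cv2.resize(b[130:260,310:417],(400,486))])
cv2.imwrite('pics/m2.png',im[:,:,::-1])"
```

```text
pos [ 0.4264 -0.1973  0.058 ] rot [-3.137  0.004  0.34 ] F [ 0.3 -0.7 -0.2] t 7.025 w -2.682984261598711e-05 j [-0.58  0.32  2.    0.    0.83  0.65]
shift [ 0.0883  0.0025 -0.0043] spin 0.3
```

View pics/m2.png

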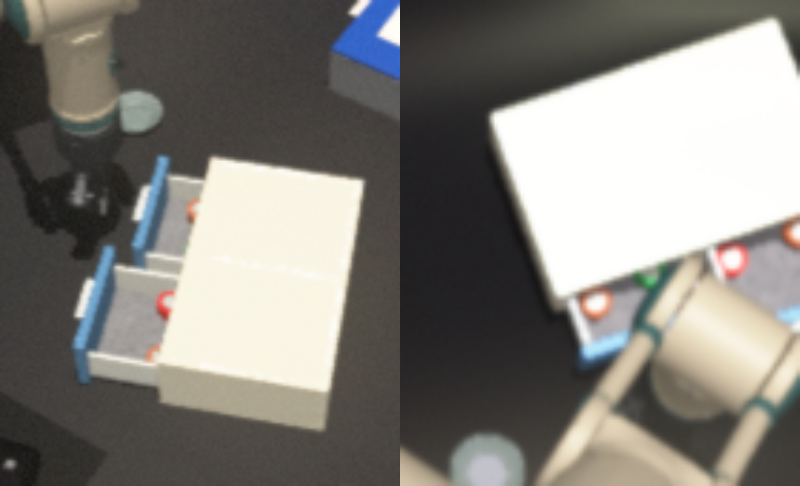

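The fingertips stand in front of the left drawer's lip (picture left, 130,205), and the lid shows flat and shut at top right. Pushing gently along tool x.

servo_tool(
  motion=[
    [[0,0.01,0,0,0],[0,0.02,0,0,0],[0,0.03,0.001,0,0],[0,0.04,0.001,0,0],[0,0.05,0.002,0,0],[0,0.06,0.002,0,0],[0,0.07,0.002,0,0],[0,0.078,0.002,0,0]],
  ],
)

```text
time_s: 8.12
eef_pos: [0.5028, -0.1738, 0.06]
tcp_rot: [-3.141, 0.0, 0.341]
force: [-2.2, 0.4, 0.2]
width: 0.0
finger_force: 0.9
```

servo_tool(
  motion=[
    [[0,0.004,0,0,0],[0,0.007,0,0,0],[0,0.009,0,0,0],[0,0.01,0,0,0],[0,0.01,0,0,0]],
  ],
)

```text
time_s: 8.75
eef_pos: [0.5121, -0.171, 0.0603]
tcp_rot: [3.142, -0.0, 0.34]
force: [-1.4, 0.5, -1.7]
width: 0.0004
finger_force: 0.6
```

```bash
python3 -c "
from h import *
to([.5653+.069*-.329-.034*.944,-.2241+.069*.944-.034*.329,.062],.335)"
```

```text
pos [ 0.5121 -0.171   0.0603] rot [ 3.142 -0.     0.34 ] F [-1.4  0.5 -1.7] t 8.75 w 0.0004484478358258365 j [-0.45  0.4   1.85  0.    0.89  0.78]
shift [-0.0012 -0.0013 -0.0017] spin 0.3
```

Not at the stop yet, so I'll creep on until the force rises.

servo_tool(
  motion=[
    [[0,0.001,0,0,0],[0,0.002,0,0,0],[0,0.003,0,0,0],[0,0.004,0,0,0],[0,0.005,0,0,0]],
  ],
)

```text
time_s: 9.38
eef_pos: [0.513, -0.1706, 0.0603]
tcp_rot: [-3.141, 0.008, 0.343]
force: [-12.5, -7.1, 7.0]
width: -0.0
finger_force: 7.1
```

The stop is reached (14 N, position matches home). I'll back off and step across to the right drawer.

servo_tool(
  motion=[
    [[0,-0.015,0,0,0],[0,-0.045,0,0,0],[0,-0.08,0,0,0],[0,-0.11,0,0,0],[0,-0.11,0.045,0,0],[0,-0.11,0.09,0,0],[0,-0.11,0.137,0,0],[0,-0.11,0.137,0,0]],
  ],
)

```text
time_s: 10.38
eef_pos: [0.4613, -0.3397, 0.0609]
tcp_rot: [3.136, -0.004, 0.338]
force: [-0.5, 0.4, 0.2]
width: -0.0001
finger_force: 0.0
```

```bash
python3 -c "
from h import *
to([.5653-.069*-.329-.034*.944,-.2241-.069*.944-.034*.329,.060],.335)"
```

```text
pos [ 0.4613 -0.3397  0.0609] rot [ 3.136 -0.004  0.338] F [-0.5  0.4  0.2] t 10.375 w -0.0001427244791546908 j [-0.76  0.44  1.78  0.    0.92  0.48]
shift [ 0.1023 -0.0057  0.0012] spin 0.1
```

servo_tool(
  motion=[
    [[0,0.01,-0.003,0,0],[0,0.021,-0.005,0,0],[0,0.032,-0.005,0,0],[0,0.043,-0.005,0,0],[0,0.054,-0.005,0,0],[0,0.065,-0.005,0,0],[0,0.076,-0.005,0,0],[0,0.087,-0.005,0,0]],
  ],
)

```text
time_s: 11.38
eef_pos: [0.5397, -0.3011, 0.0601]
tcp_rot: [-3.141, 0.0, 0.34]
force: [-2.7, 0.3, -0.4]
width: 0.0002
finger_force: 1.0
```

servo_tool(
  motion=[
    [[0,0.004,0,0,0],[0,0.008,0,0,0],[0,0.012,0,0,0],[0,0.014,0,0,0],[0,0.016,0,0,0],[0,0.017,0,0,0],[0,0.018,0,0,0]],
  ],
)

```text
time_s: 12.25
eef_pos: [0.5562, -0.2956, 0.0603]
tcp_rot: [3.141, -0.0, 0.34]
force: [-0.2, -1.5, -0.3]
width: -0.0001
finger_force: 0.8
```

```bash
python3 -c "
from h import *
to([.5653-.069*-.329-.034*.944,-.2241-.069*.944-.034*.329,.060],.335)"
```

```text
pos [ 0.5562 -0.2956  0.0603] rot [ 3.141 -0.     0.34 ] F [-0.2 -1.5 -0.3] t 12.25 w -8.382731745855404e-05 j [-0.6   0.51  1.64 -0.    0.99  0.63]
shift [-0.0019  0.0044  0.0003] spin 0.3
```

servo_tool(
  motion=[
    [[0,0.001,0,0,0],[0,0.002,0,0,0],[0,0.003,0,0,0],[0,0.004,0,0,0],[0,0.005,0,0,0],[0,0.006,0,0,0]],
  ],
)

```text
time_s: 13.0
eef_pos: [0.5577, -0.295, 0.0604]
tcp_rot: [-3.141, 0.008, 0.342]
force: [-12.9, -7.4, 4.5]
width: -0.0001
finger_force: 7.3
```

Right drawer is at its stop. I'll back off, rise clear and check.

servo_tool(
  motion=[
    [[0,-0.015,0,0,0],[0,-0.04,0,0,0],[0,-0.07,0,-0.02,0],[0,-0.11,0.01,-0.06,0],[0,-0.15,0.03,-0.11,0],[0,-0.18,0.05,-0.16,0],[0,-0.21,0.07,-0.2,0],[0,-0.21,0.07,-0.2,0]],
  ],
)

```text
time_s: 14.0
eef_pos: [0.3874, -0.433, 0.2647]
tcp_rot: [3.132, -0.004, 0.337]
force: [0.8, 0.8, -0.7]
width: -0.0002
finger_force: 0.0
```

```bash
python3 -c "
from h import *
to([0.35,-.4,.26],.335)
cap('scene','s3');cap('top','t3')
a=load('s3')['image'];b=load('t3')['image']
im=np.hstack([cv2.resize(a[90:320,240:430],(400,484)),cv2.resize(b[125:265,165:445],(400,200)) if 0 else cv2.copyMakeBorder(cv2.resize(b[125:265,165:445],(400,200)),0,284,0,0,0)])
cv2.imwrite('pics/m3.png',im[:,:,::-1])"
```

```text
pos [ 0.3874 -0.433   0.2647] rot [ 3.132 -0.004  0.337] F [ 0.8  0.8 -0.7] t 14.0 w -0.00018791047261470026 j [-0.96  0.27  1.47  0.    1.38  0.27]
shift [-0.0244 -0.0436  0.0042] spin 0.1
```

View pics/m3.png

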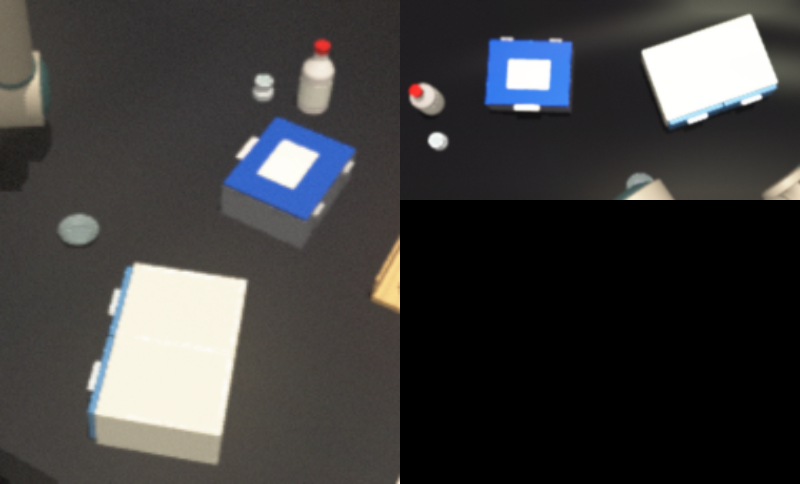

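The lid is flat and shut (290,165). Both blue fronts lie flush against the cabinet's face (about 105,350), and the dish, loupe and bottle are where they were. The robot is clear.

```bash
python3 -c "
from rig import ctrl
print(ctrl.sign_off())"
```

```text
the job is handed in; nothing more can be done
None
```

The job is handed in: both drawers are pushed to their stops and the lid is flat shut. The dish, loupe and bottle stood in place in the last picture, but the mouse was out of it and the mounts are out of sight in the drawers, and no verdict came back.

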